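# Open the recliner's battery box: lock slide, rivet pin, cover

### The job

Open the battery box of the recliner chair for its battery change. Push the forked lock slide on the cover all the way clear of the plastic rivet, pull the rivet's centre pin straight up to its stop so that it lets go of the box, then swing the cover wide open, at least 60 degrees, and leave it standing open by itself with the pin still up. Leave the spare battery, the mug and the screwdriver where they are.

Things in the scene. Friction and masses are not known exactly. Their poses are not given: they have to be found in the camera images.
- battery_box: Recliner's battery box, fixed on the table: grey plastic, 220 mm deep (x), 230 mm wide (y), 88 mm high with the cover shut. Origin: centre of the underside. x points from the handle side (near the robot) to the hinge side, y to its left, z up; turned up to 0.4 rad. Heights 'over the cover' below are over the shut cover's flat top, 88 mm above the table; all on the cover is turned like the box.
- lock_slide (a joint): Black plastic forked slide on the cover. Its two 4 mm tines straddle the neck of the rivet pin just over the pin's collar, so the pin cannot rise. 0 m = locked, 0.040 m = end stop, clear of the pin; starts at 0 to 0.012. It moves along the box's +y, takes about 2.5 N and stays where it is left. Below about 0.032 m its tines still cover the collar.
- slide_grip (a point): Middle of the slide's upright ribbed thumb grip: a block 28 mm wide along the box's x, 14 mm along y, from 13 to 40 mm over the cover (this point: 30 mm). At joint value 0 it is 49 mm to the +y side of the rivet's axis. The slide's plate below it (top 13 mm over the cover) is 44 mm wide along x; 13 mm high guides beside it reach 28 mm from the middle.
- pin (a joint): Centre pin of the off-white nylon push rivet in mid cover. 0 m = pushed in, its legs spread under a flange in the box: cover locked. 0.018 m = pulled up to its stop, legs drawn in: cover free (from about 0.013). It slides straight out of the cover's top, takes about 7 N either way and stays where it is left. The lock slide holds it down until that is clear.
- pin_knob (a point): Middle of the pin's round knob, on its axis: knob 30 mm in diameter, from 14 to 36 mm over the cover when the pin is in (this point: 25 mm); it rises with the pin. Below it are a neck, a 38 mm collar (its top 8 mm over the cover) and the rivet's fixed 48 mm flange, 4 mm thick. The axis is 125 mm before the hinge line, 75 mm behind the handle bar.
- cover (a joint): The cover's angle: 0 rad = shut, growing as its handle side rises, stop at 1.5 rad. The hinge is stiff (0.42 N m of friction) and holds the 0.28 kg cover at any angle; it takes about 4 N at the handle to raise it.
- cover_handle (a point): Middle of the lifting handle on the cover: a round black bar, 14 mm in diameter, 120 mm long along the box's y, on two posts; the bar's centre is 45 mm over the cover's top face, 200 mm before the hinge line (20 mm behind the cover's front edge).
- cover_hinge (a point): Middle of the hinge line of the cover, at the far end of the box, level with the top face of the shut cover (88 mm above the table). The line runs along the box's y.
- spare_battery: Bystander: loose black battery, 43 x 97 x 52 mm, standing on the table beside the box on its -y side. Origin: centre of the underside.
- mug: Bystander: loose white mug, 80 mm across, 92 mm high. Origin: centre of the underside.
- screwdriver: Bystander: loose screwdriver, 190 mm long, lying on the table on the +y side of the box. Origin under its middle.

How it is judged:
By the outcome, as a careful person would: the job done as asked, in the order asked, and still so for the second after the job is handed in, with the robot touching nothing.
It also fails if it takes over 51 s, if anything falls off the work surface, if the arm or the gripper's body presses on something with over 40 N, if the wrist force passes 120 N, or if a joint passes its speed limit or range.

### The arm

A 6-joint arm with a two-finger parallel gripper is mounted at the origin on the work surface. World frame = base frame: x ahead of the robot, y to its left, z up, the work surface at z = 0. Lengths are in m, angles in rad, forces in N, time in s.
With the tool pointing down it reaches from about 0.425 to 0.95 m from the base axis. Payload 14.7 kg.
Tool frame: the origin (TCP) lies between the finger pads; the fingertips stand 17 mm ahead of it and the grasp point (between the pads) lies 2 mm behind it (bot.tcp_to_tips is the distance from the TCP to the fingertips, in m); z points along the fingers, y is the line along which they close (so a half turn about z gives the same grasp; the last joint's range is limited). The gripper opens to 85 mm and grips with 20 to 120 N. Pads are 22 mm wide; open, the fingers measure 114 mm over their backs; the gripper's body (76 mm by 85 mm) begins 54 mm behind the grasp point. The pads swing forward as they close: fully open they stand 13 mm farther back than shut.
Start: joints at [1.234, 0.48, 1.596, -0, 1.065, -0.047], TCP at [0.186, 0.623, 0.248] pointing down, gripper open.
Joint ranges: [-2.75, 2.75], [-0.82, 2.05], [0.23, 2.67], [-1.56, 4.7], [0.09, 2.69], [-2.92, 2.92]. Speed limits (rad/s): [1.89, 1.89, 2.39, 3.01, 3.01, 3.01].

### API

Orientations are given as a 3x3 rotation matrix whose columns are the frame's x, y, z axes.
In Python, from workcell import bot, cams, telemetry, workorder gives the robot as it stands (bot), with the cameras (cams), the readings (telemetry) and the job (workorder).
- The arm moves only by the tool shift_gripper, called as name(argument=value, ...), one argument or row to a line, values as JSON. Schema: {"type":"object","properties":{"motion":{"type":"array","items":{"type":"array","items":{"type":"number"},"minItems":7,"maxItems":7},"minItems":1,"maxItems":8},"squeeze":{"type":"number"},"only":{"type":"string"},"quiet":{"type":"boolean"},"lines":{"type":"string"}},"required":["motion"],"additionalProperties":false}. motion is a list of rows, 1 to 8 of them, each of 7 numbers: a rotation vector rx, ry, rz in shares of 4 rad (1.0 is 4 rad), then dx, dy, dz in shares of the most that a row can go, 1 being 50 mm, then the finger opening in m; each row shifts and turns the commanded pose from where the row before left it, along the tool's axes as they then stand; what a row does not reach is not made up. A row lasts 1/10 s, in which the tool goes at most 0.05 m and 0.15 rad, less where a joint would pass 70% of its speed; a pose out of reach is approached as far as the arm can. The fingers move at their own pace and stop on an object; squeeze is the grip in N (left out, the last holds). Time passes only in rows, so rows that do not move let the fingers close. The tool returns the time, the measured TCP pose, the force, the opening and the grip force at its end. only (a regular expression) keeps the lines of the reply that match it, lines (a string "A,B") keeps lines A to B, and quiet returns only ok. Input that does not fit is refused with a message, and nothing moves.
- telemetry.get_obs(): the state, without advancing time (a new reading comes with each control period).
- cams.snapshot(name): name is "side" or "top" or "wrist"; returns a dict with "pixels" (384x512x3 uint8, red, green, blue), "camera_matrix" (3x3 intrinsics, pixels), "xyz" and "orientation" of the camera in the world. Camera axes: x right, y up, looking along -z (the intrinsics and any distortion apply to the point x, -y, -z); pixel columns grow to the right and rows downward; lengths in m; the calibration is good to about 2 mm. A picture is of the moment at which its call begins. There is no depth.
- workorder.job_done(): hands the job in; it is judged then, once.
The state is a dict: "time": time; "joint_pos": joint angles; "dq": joint speeds; "effort": joint torques, N m; "position": TCP position; "ee_rot": TCP orientation; "wrist_force": force on the tool from outside, world axes, zero at the start; "wrist_torque": the same for the moment, N m; "finger_gap": finger opening in m; "grip_force": force on a finger pad.
Only numpy, scipy, OpenCV 4.12 (cv2) and the standard library are available. Lean on these libraries where they do the work, as an engineer would, in place of code of your own. Each camera call takes 0.05 s, during which the arm holds its last target. There are 200 camera calls.

## Working session

There is one attempt and no reset: what is moved stays moved. The work goes in short steps, Python scripts to look and compute and a tool call to move; the robot and the scene stay as the last step left them, time stands still between calls to the robot, and variables do not carry over. Pictures are saved under pics/ and viewed, at most 10 in all, crops included, and the job is handed in when it is done.

```bash
ls; mkdir -p pics; python3 - <<'E'
from workcell import bot, cams, telemetry, workorder
import cv2
for n in ("top","side"):
    s=cams.snapshot(n); cv2.imwrite(f"pics/{n}0.png",cv2.resize(s["pixels"][:,:,::-1],(800,600),interpolation=cv2.INTER_CUBIC))
    print(n,s["camera_matrix"],s["xyz"],s["orientation"],[k for k in s])
o=telemetry.get_obs();print(o["time"],o["position"],o["ee_rot"],bot.tcp_to_tips)
E
```

```text
pics
workcell.py
top [[414.47250325   0.         259.76991304]
 [  0.         414.47250325 188.97899542]
 [  0.           0.           1.        ]] [0.39667689 0.04157254 1.19267265] [[-0.01436437  0.98085232 -0.19422254]
 [-0.99979781 -0.01682292 -0.01101487]
 [-0.01407135  0.19402504  0.98089565]] ['pixels', 'camera_matrix', 'xyz', 'orientation']
side [[413.14882183   0.         258.0920219 ]
 [  0.         413.14882183 182.58755761]
 [  0.           0.           1.        ]] [-0.0584167  -0.63568204  0.84628691] [[ 0.72051979  0.42394587 -0.54874505]
 [-0.69333808  0.45363111 -0.55991171]
 [ 0.01155557  0.7838933   0.62078801]] ['pixels', 'camera_matrix', 'xyz', 'orientation']
0.1 [0.18560923 0.62256502 0.24771693] [[-9.58299905e-01  2.85764171e-01 -3.61234628e-04]
 [ 2.85764395e-01  9.58299348e-01 -1.03463182e-03]
 [ 5.05102038e-05 -1.09471557e-03 -9.99999400e-01]] 0.017
```

View pics/top0.png

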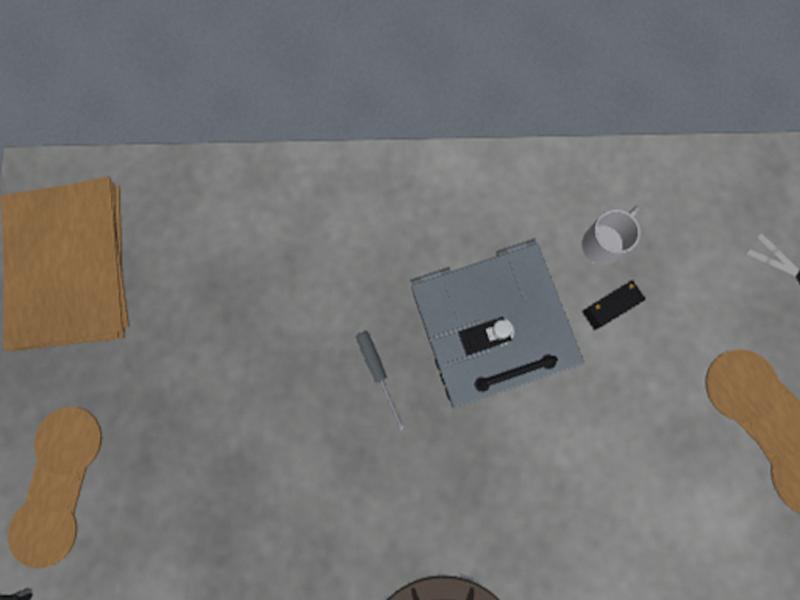

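View pics/side0.png

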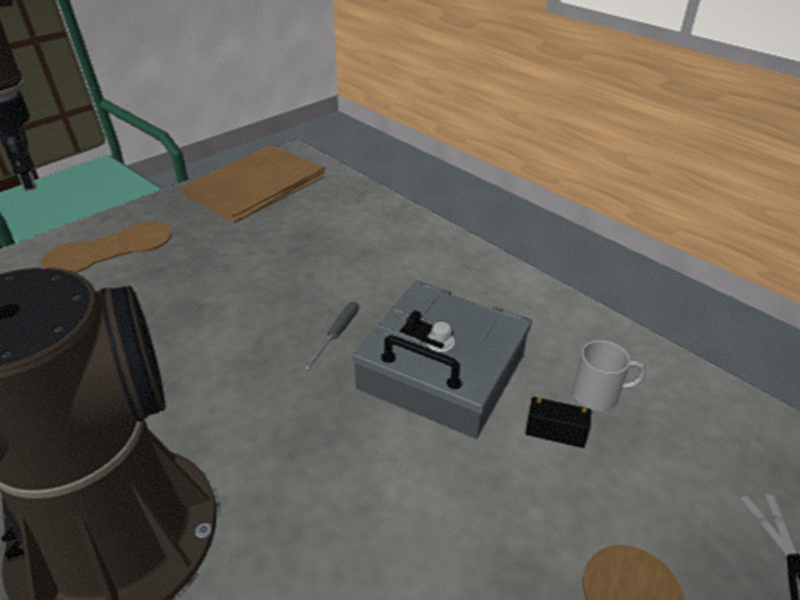

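Top view: the knob is near (503,328), the handle bar runs from (483,384) to (550,361), the slide is black near (470,338), and the hinge is at the top edge. I'll enlarge both views.

```bash
cat > h.py <<'E'
import numpy as np, cv2
from workcell import bot, cams, telemetry, workorder
def snap(n):
    return cams.snapshot(n)
def ray(s,u,v):
    K=s["camera_matrix"]; d=np.array([(u-K[0,2])/K[0,0],-(v-K[1,2])/K[1,1],-1.])
    return np.array(s["xyz"]),np.array(s["orientation"])@d
def atz(s,u,v,z):
    c,d=ray(s,u,v); return c+d*(z-c[2])/d[2]
def proj(s,p):
    q=np.array(s["orientation"]).T@(np.array(p)-s["xyz"]); K=s["camera_matrix"]
    return np.array([K[0,0]*q[0]/-q[2]+K[0,2], K[1,1]*-q[1]/-q[2]+K[1,2]])
E
python3 - <<'E'
from h import *
im=[]
for n,(u,v,w,h) in {"top":(255,145,128,128),"side":(220,170,128,128)}.items():
    s=snap(n); c=s["pixels"][v:v+h,u:u+w,::-1]; im.append(cv2.resize(c,(400,400) if 0 else (400,400),interpolation=cv2.INTER_CUBIC))
    im[-1]=cv2.resize(c,(400,400),interpolation=cv2.INTER_CUBIC)
cv2.imwrite("pics/crop.png",np.hstack(im))
E
```

```text
(no output)
```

View pics/crop.png

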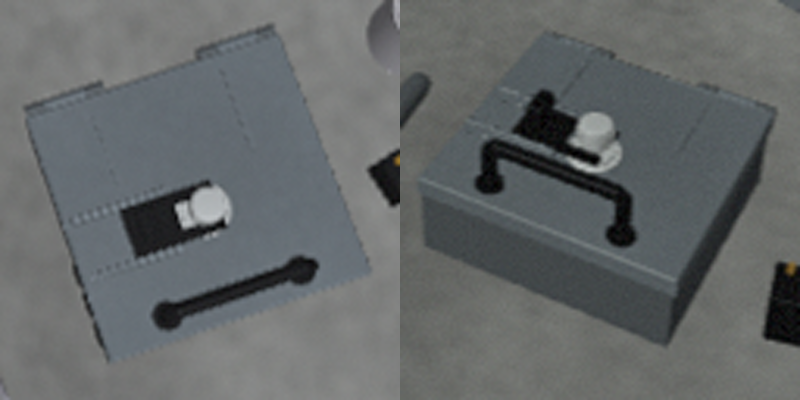

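The crop shows cover corners, knob, bar ends and the grip (side view, 543,97). I'll fit the pose from both views.

```bash
python3 - <<'E'
from h import *
from scipy.optimize import least_squares
T=snap("top");S=snap("side")
P={"nl":(-.110,.115,.088),"nr":(-.110,-.115,.088),"fr":(.110,-.115,.088),"fl":(.110,.115,.088),"k":(-.015,0,.124),"hl":(-.09,.06,.133),"hr":(-.09,-.06,.133)}
top={"nl":(108,360),"nr":(370,270),"fr":(272,28),"fl":(27,107),"k":(211,204),"hl":(166,313),"hr":(304,267)}
side={"nl":(20,182),"nr":(275,287),"fr":(375,108),"fl":(148,33),"k":(197,122),"hl":(88,147),"hr":(228,192)}
def w(p,q): 
    c,s=np.cos(p[2]),np.sin(p[2]); return np.array([p[0]+c*q[0]-s*q[1],p[1]+s*q[0]+c*q[1],q[2]])
obs=[(T,np.array(v)/3.125+(255,145),P[k]) for k,v in top.items()]+[(S,np.array(v)/3.125+(220,170),P[k]) for k,v in side.items()]
f=lambda p:np.concatenate([proj(s,w(p,q))-uv for s,uv,q in obs])
for sub in (slice(0,14),slice(0,7),slice(7,14)):
    o=obs[sub]; r=least_squares(lambda p:np.concatenate([proj(s,w(p,q))-uv for s,uv,q in o]),[.6,-.1,.3],loss="soft_l1"); print(r.x)
    if sub.stop==14 and sub.start==0: R=r
p=R.x;print(np.round(f(p).reshape(-1,2),1).tolist())
g=atz(S,545-400+0,97,.128) if 0 else atz(S,145/3.125+220,97/3.125+170,.128)
c,s=np.cos(p[2]),np.sin(p[2]);R2=np.array([[c,s],[-s,c]])
print("grip box",R2@(g[:2]-p[:2]))
for u,v in((122,210),(138,258)): print("plate end",R2@(atz(T,u/3.125+255,v/3.125+145,.101)[:2]-p[:2]))
for k in("k",):print("knob",w(p,P[k]));print("grip0",w(p,(-.015,.049,.118)));print("handle",w(p,(-.09,0,.133)))
E
```

```text
[ 0.56525016 -0.10210685  0.30834399]
[ 0.56466095 -0.09887257  0.304198  ]
[ 0.56380695 -0.10575035  0.30679639]
[[1.7, -0.8], [-0.3, 0.1], [1.6, 1.7], [0.8, 2.6], [-0.8, -0.7], [2.1, -0.8], [2.3, -1.2], [-0.1, -2.5], [-0.2, -3.4], [-1.1, 0.9], [-1.9, -0.2], [-0.5, -0.5], [0.3, -1.5], [-1.4, 0.6]]
grip box [-0.01312873  0.04871178]
plate end [0.00404203 0.0679144 ]
plate end [-0.03871705  0.06870205]
knob [ 0.5509576  -0.10665907  0.124     ]
grip0 [ 0.53608702 -0.05997003  0.118     ]
handle [ 0.47949479 -0.12942015  0.133     ]
```

Careful with the scale: shifts go in shares of 50 mm and turns go in shares of 4 rad. That gives: 0.139 rad is 0.0348.

shift_gripper(
  motion=[
    [0, 0, 0.0348, 0, 0, 0, 0.06],
    [0, 0, 0.0348, 0, 0, 0, 0.06],
    [0, 0, 0.0348, 0, 0, 0, 0.06],
    [0, 0, 0.0348, 0, 0, 0, 0.06],
    [0, 0, 0.0348, 0, 0, 0, 0.06],
    [0, 0, 0.0348, 0, 0, 0, 0.06],
    [0, 0, 0.0348, 0, 0, 0, 0.06],
  ],
  squeeze=40,
)

```text
time: 1.0
position: [0.1857, 0.6228, 0.2482]
ee_rot: [[-0.298, 0.955, -0.0], [0.955, 0.298, -0.0], [-0.0, -0.0, -1.0]]
wrist_force: [-0.3, -0.5, 0.1]
finger_gap: 0.0603
grip_force: 0.0
```

shift_gripper(
  motion=[
    [0, 0, 0, -0.9, 0.4, 0, 0.06],
    [0, 0, 0, -0.9, 0.4, 0, 0.06],
    [0, 0, 0, -0.9, 0.4, 0, 0.06],
    [0, 0, 0, -0.9, 0.4, 0, 0.06],
    [0, 0, 0, -0.9, 0.4, 0, 0.06],
    [0, 0, 0, -0.9, 0.4, 0, 0.06],
    [0, 0, 0, -1, 0, 0, 0.06],
    [0, 0, 0, -1, 0, 0, 0.06],
  ],
)

```text
time: 1.8
position: [0.413, 0.3049, 0.2482]
ee_rot: [[-0.303, 0.953, 0.0], [0.953, 0.303, 0.0], [0.0, 0.0, -1.0]]
wrist_force: [0.4, -0.1, -0.1]
finger_gap: 0.0599
grip_force: 0.0
```

shift_gripper(
  motion=[
    [0, 0, 0, -1, 0, 0, 0.06],
    [0, 0, 0, -1, 0, 0, 0.06],
    [0, 0, 0, -1, 0, 0, 0.06],
    [0, 0, 0, -1, 0, 0, 0.06],
    [0, 0, 0, -1, 0, 0, 0.06],
    [0, 0, 0, -1, 0, 0, 0.06],
    [0, 0, 0, 0, 0, 0, 0.06],
  ],
)

```text
time: 2.5
position: [0.5049, 0.0157, 0.2485]
ee_rot: [[-0.299, 0.954, 0.001], [0.954, 0.299, -0.001], [-0.002, 0.001, -1.0]]
wrist_force: [0.4, 0.8, -0.7]
finger_gap: 0.0598
grip_force: 0.0
```

Scaled: -0.04 m is -0.8, 0.0035 m is 0.07.

shift_gripper(
  motion=[
    [0, 0, 0, -0.8, 0.07, 0, 0.06],
    [0, 0, 0, -0.8, 0.07, 0, 0.06],
    [0, 0, 0, 0, 0, 0, 0.06],
  ],
)

```text
time: 2.8
position: [0.5359, -0.0565, 0.2484]
ee_rot: [[-0.301, 0.954, 0.002], [0.954, 0.301, -0.001], [-0.001, 0.001, -1.0]]
wrist_force: [0.7, 0.5, -0.4]
finger_gap: 0.0599
grip_force: 0.0
```

```bash
python3 - <<'E'
from h import *
s=snap("wrist");cv2.imwrite("pics/w1.png",cv2.resize(s["pixels"][:,:,::-1],(800,600),interpolation=cv2.INTER_CUBIC))
p=[.56525,-.1021,.30834]
def w(q): 
    c,s=np.cos(p[2]),np.sin(p[2]); return np.array([p[0]+c*q[0]-s*q[1],p[1]+s*q[0]+c*q[1],q[2]])
for n,q in dict(knobtop=(-.015,0,.124),grip0top=(-.015,.049,.128),hl=(-.09,.06,.133),hr=(-.09,-.06,.133),nl=(-.11,.115,.088),fl=(.11,.115,.088)).items(): print(n,proj(s,w(q))*800/512)
print(s["xyz"])
E
```

```text
knobtop [395.09106044 385.69706604]
grip0top [394.69218666 301.01756903]
hl [239.01343871 283.08015502]
hr [259.9535866  491.20826265]
nl [215.94510469 160.19361838]
fl [629.19403005 159.02326977]
[0.51255024 0.0175707  0.37241019]
```

View pics/w1.png

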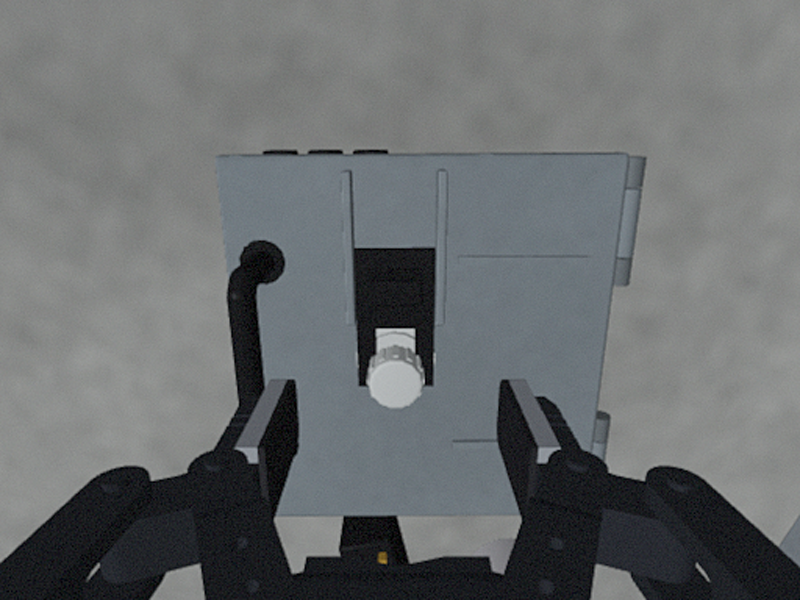

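The wrist view agrees with the fit to about 2 mm (knob at 395,383). I'll brighten the black slide to find its grip.

```bash
python3 - <<'E'
from h import *
s=snap("wrist");c=s["pixels"][145:260,210:300,::-1].astype(float)
c=np.clip(c*6,0,255).astype(np.uint8)
cv2.imwrite("pics/w1g.png",cv2.resize(c,(450,575),interpolation=cv2.INTER_NEAREST))
p=[.56525,-.1021,.30834]
def w(q): 
    c,s=np.cos(p[2]),np.sin(p[2]); return np.array([p[0]+c*q[0]-s*q[1],p[1]+s*q[0]+c*q[1],q[2]])
for y in(.049,.055,.061):
  for dy in(-.007,.007): print(y,dy,(proj(s,w((-.015,y+dy,.128)))-(210,145))*5)
E
```

```text
0.049 -0.007 [217.63091883 293.90810893]
0.049 0.007 [217.32512355 208.83176249]
0.055 -0.007 [217.50110624 257.7925077 ]
0.055 0.007 [217.19090968 171.49166494]
0.061 -0.007 [217.36943431 221.15960918]
0.061 0.007 [217.05474074 133.60764185]
```

View pics/w1g.png

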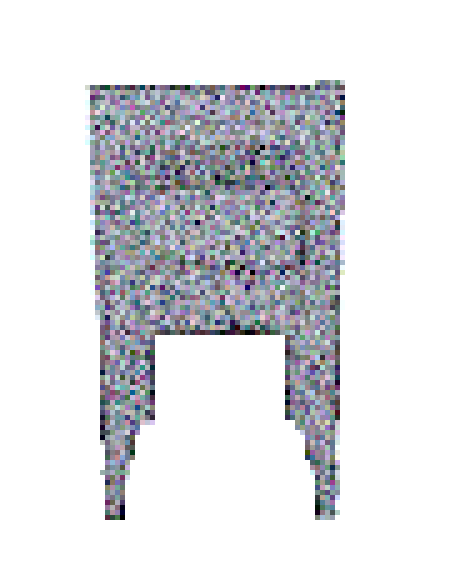

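The grip's top shows as rows ~185–268 in the crop, so it's about 3 mm past locked and the TCP is already above it. I'll descend and grasp.

Scaled: 0.04 m is 0.8, 0.03 m is 0.6.

shift_gripper(
  motion=[
    [0, 0, 0, 0, 0, 0.8, 0.05],
    [0, 0, 0, 0, 0, 0.8, 0.05],
    [0, 0, 0, 0, 0, 0.6, 0.05],
    [0, 0, 0, 0, 0, 0.3, 0.05],
    [0, 0, 0, 0, 0, 0, 0.02],
    [0, 0, 0, 0, 0, 0, 0.02],
    [0, 0, 0, 0, 0, 0, 0.02],
    [0, 0, 0, 0, 0, 0, 0.02],
  ],
  squeeze=30,
)

```text
time: 3.7
position: [0.5336, -0.0529, 0.1239]
ee_rot: [[-0.303, 0.953, -0.0], [0.953, 0.303, 0.0], [0.0, -0.0, -1.0]]
wrist_force: [-4.5, 0.6, -6.2]
finger_gap: 0.027
grip_force: 33.7
```

Scaled: 0.01 m is 0.2, 0.004 m is 0.08.

shift_gripper(
  motion=[
    [0, 0, 0, 0.2, 0, 0, 0.02],
    [0, 0, 0, 0.2, 0, 0, 0.02],
    [0, 0, 0, 0.16, 0, 0, 0.02],
    [0, 0, 0, 0.08, 0, 0, 0.02],
    [0, 0, 0, 0, 0, 0, 0.02],
  ],
)

```text
time: 4.2
position: [0.5238, -0.0224, 0.1238]
ee_rot: [[-0.303, 0.953, -0.0], [0.953, 0.303, -0.0], [0.0, -0.0, -1.0]]
wrist_force: [-6.5, 0.6, -2.9]
finger_gap: 0.0271
grip_force: 34.0
```

Scaled: 0.004 m is 0.08, 0.003 m is 0.06.

shift_gripper(
  motion=[
    [0, 0, 0, 0.08, 0, 0, 0.02],
    [0, 0, 0, 0.06, 0, 0, 0.02],
    [0, 0, 0, 0, 0, 0, 0.02],
  ],
)

```text
time: 4.5
position: [0.5225, -0.0171, 0.124]
ee_rot: [[-0.304, 0.953, 0.001], [0.953, 0.304, -0.002], [-0.002, 0.0, -1.0]]
wrist_force: [-2.7, -13.8, -3.1]
finger_gap: 0.0273
grip_force: 34.0
```

Scaled: 0.003 m is 0.06.

shift_gripper(
  motion=[
    [0, 0, 0, 0.06, 0, 0, 0.02],
    [0, 0, 0, 0, 0, 0, 0.02],
  ],
)

```text
time: 4.7
position: [0.5224, -0.0156, 0.1241]
ee_rot: [[-0.304, 0.953, 0.003], [0.953, 0.304, -0.003], [-0.004, 0.001, -1.0]]
wrist_force: [-1.1, -31.9, -8.4]
finger_gap: 0.0275
grip_force: 32.6
```

shift_gripper(
  motion=[
    [0, 0, 0, -0.04, 0, 0, 0.05],
    [0, 0, 0, 0, 0, 0, 0.05],
    [0, 0, 0, 0, 0, 0, 0.05],
    [0, 0, 0, 0, 0, -0.7, 0.05],
    [0, 0, 0, 0, 0, -0.7, 0.05],
    [0, 0, 0, 0, 0, -0.7, 0.06],
    [0, 0, 0, 0, 0, 0, 0.06],
  ],
)

```text
time: 5.4
position: [0.5246, -0.0151, 0.233]
ee_rot: [[-0.303, 0.953, 0.008], [0.953, 0.303, -0.001], [-0.003, 0.007, -1.0]]
wrist_force: [0.4, -0.5, 0.4]
finger_gap: 0.0601
grip_force: 0.0
```

```bash
python3 - <<'E'
from h import *
s=snap("wrist");c=np.clip(s["pixels"][:,:,::-1].astype(float)*1.5,0,255).astype(np.uint8)
cv2.imwrite("pics/w2.png",cv2.resize(c,(800,600),interpolation=cv2.INTER_CUBIC))
p=[.56525,-.1021,.30834]
def w(q): 
    c,s=np.cos(p[2]),np.sin(p[2]); return np.array([p[0]+c*q[0]-s*q[1],p[1]+s*q[0]+c*q[1],q[2]])
for n,q in dict(knobtop=(-.015,0,.124),nr=(-.11,-.115,.088),nl=(-.11,.115,.088),fl=(.11,.115,.088)).items(): print(n,proj(s,w(q))*800/512)
E
```

```text
knobtop [390.26444278 471.53761472]
nr [248.43266052 584.54499614]
nl [209.77830523 244.91622435]
fl [625.2198545  244.26872078]
```

View pics/w2.png

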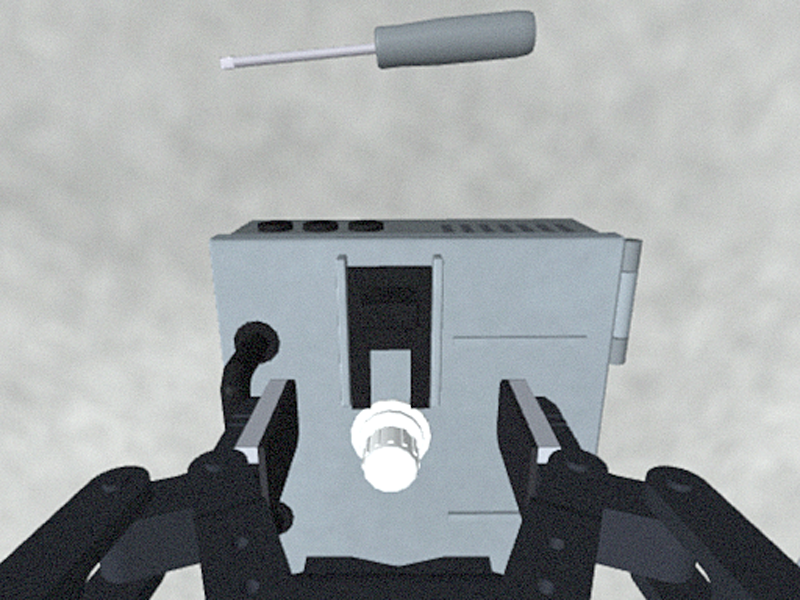

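Slide now sits at its end stop (tines end at row ~408, collar fully exposed). Next, the knob at (391,468).

Scaled: -0.045 m is -0.9, 0.04 m is 0.8.

shift_gripper(
  motion=[
    [0, 0, 0, -0.9, -0.04, 0, 0.05],
    [0, 0, 0, -0.9, -0.02, 0, 0.05],
    [0, 0, 0, -0.07, 0, 0, 0.05],
    [0, 0, 0, 0, 0, 0, 0.05],
    [0, 0, 0, 0, 0, 0.8, 0.05],
    [0, 0, 0, 0, 0, 0.8, 0.05],
    [0, 0, 0, 0, 0, 0, 0.05],
  ],
)

```text
time: 6.15
position: [0.5439, -0.1033, 0.144]
ee_rot: [[-0.304, 0.953, -0.008], [0.953, 0.304, 0.002], [0.005, -0.007, -1.0]]
wrist_force: [-0.5, 0.8, -0.2]
finger_gap: 0.0502
grip_force: 0.0
```

Scaled: 0.011 m is 0.22, 0.01 m is 0.2.

shift_gripper(
  motion=[
    [0, 0, 0, -0.07, 0.11, 0, 0.05],
    [0, 0, 0, 0, 0, 0.2, 0.05],
    [0, 0, 0, 0, 0, 0.22, 0.05],
    [0, 0, 0, 0, 0, 0, 0.02],
    [0, 0, 0, 0, 0, 0, 0.02],
    [0, 0, 0, 0, 0, 0, 0.02],
    [0, 0, 0, 0, 0, 0, 0.02],
  ],
  squeeze=60,
)

```text
time: 6.85
position: [0.5514, -0.1072, 0.1275]
ee_rot: [[-0.304, 0.953, -0.004], [0.953, 0.304, -0.0], [0.001, -0.004, -1.0]]
wrist_force: [-13.9, -7.2, 7.6]
finger_gap: 0.0274
grip_force: 58.5
```

Scaled: -0.005 m is -0.1, -0.004 m is -0.08.

shift_gripper(
  motion=[
    [0, 0, 0, 0, -0.02, -0.08, 0.02],
    [0, 0, 0, 0, 0, -0.1, 0.02],
    [0, 0, 0, 0, 0, -0.1, 0.02],
    [0, 0, 0, 0, 0, -0.06, 0.02],
    [0, 0, 0, 0, 0, 0, 0.02],
  ],
)

```text
time: 7.35
position: [0.5517, -0.1071, 0.1446]
ee_rot: [[-0.303, 0.953, -0.002], [0.953, 0.303, 0.0], [0.001, -0.002, -1.0]]
wrist_force: [-7.7, -2.0, 0.0]
finger_gap: 0.0274
grip_force: 60.6
```

Scaled: -0.002 m is -0.04.

shift_gripper(
  motion=[
    [0, 0, 0, 0, 0, -0.04, 0.02],
    [0, 0, 0, 0, 0, 0, 0.02],
  ],
)

```text
time: 7.55
position: [0.5517, -0.1071, 0.1465]
ee_rot: [[-0.303, 0.953, -0.002], [0.953, 0.303, 0.0], [0.001, -0.002, -1.0]]
wrist_force: [-5.4, -2.1, -1.7]
finger_gap: 0.027
grip_force: 60.4
```

Scaled: -0.002 m is -0.04.

shift_gripper(
  motion=[
    [0, 0, 0, 0, 0, -0.04, 0.02],
    [0, 0, 0, 0, 0, 0, 0.02],
  ],
)

```text
time: 7.75
position: [0.5518, -0.1071, 0.1484]
ee_rot: [[-0.303, 0.953, -0.002], [0.953, 0.303, 0.0], [0.001, -0.002, -1.0]]
wrist_force: [-6.5, -2.0, -2.2]
finger_gap: 0.0273
grip_force: 60.5
```

```bash
python3 - <<'E'
from h import *
im=[]
s=snap("side");c=s["pixels"][170:270,230:330,::-1];im.append(cv2.resize(c,(400,400),interpolation=cv2.INTER_CUBIC))
s=snap("wrist");im.append(cv2.resize(s["pixels"][150:384,139:373,::-1],(400,400)))
cv2.imwrite("pics/p1.png",np.hstack(im))
E
```

```text
(no output)
```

View pics/p1.png

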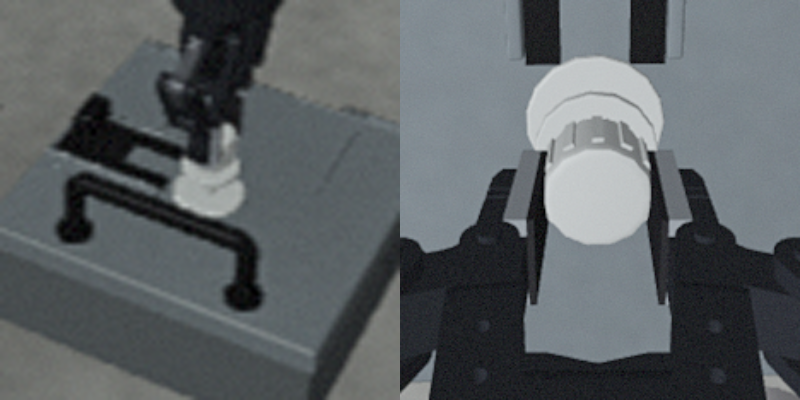

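```bash
python3 - <<'E'
from h import *
s=snap("wrist");print(s["camera_matrix"][0,0],s["xyz"])
p=[.56525,-.1021,.30834]
def w(q): 
    c,s=np.cos(p[2]),np.sin(p[2]); return np.array([p[0]+c*q[0]-s*q[1],p[1]+s*q[0]+c*q[1],q[2]])
for r in(0,.006,.009,.012,.015,.018): 
  z=.124+r; a,b=[proj(s,w((-.015+e,.002,z))) for e in(-.015,.015)]; print(r,proj(s,w((-.015,.002,z))),b[0]-a[0])
# measure knob rows (bright)
g=s["pixels"].mean(2); print([(r,np.flatnonzero(g[r,215:295]>170)[[0,-1]]+215) for r in range(235,296,4) if (g[r,215:295]>170).any()])
E
```

```text
330.94000635621785 [ 0.52874582 -0.03320835  0.27260902]
0 [252.39072767 242.0293937 ] 60.41811115482531
0.006 [252.30732568 247.72204777] 62.59462672669207
0.009 [252.26332996 250.72500294] 63.74276861670336
0.012 [252.21769007 253.84018133] 64.93381710542525
0.015 [252.17031211 257.07399354] 66.17022314906364
0.018 [252.12109484 260.43334794] 67.45462800212704
[(235, array([217, 288])), (239, array([226, 281])), (243, array([229, 274])), (247, array([225, 284])), (251, array([225, 281])), (255, array([224, 283])), (259, array([224, 284])), (263, array([224, 284])), (267, array([224, 284])), (271, array([224, 284])), (275, array([225, 283])), (279, array([227, 280])), (283, array([232, 276])), (287, array([235, 272])), (291, array([245, 264]))]
```

Scaled: -0.003 m is -0.06.

shift_gripper(
  motion=[
    [0, 0, 0, 0, 0, -0.06, 0.02],
    [0, 0, 0, 0, 0, 0, 0.02],
  ],
  squeeze=90,
)

```text
time: 8.1
position: [0.5524, -0.1069, 0.1515]
ee_rot: [[-0.303, 0.953, -0.001], [0.953, 0.303, 0.0], [0.001, -0.001, -1.0]]
wrist_force: [-1.7, 2.3, -7.3]
finger_gap: 0.0262
grip_force: 90.3
```

```bash
cat > lift.py <<'E'
from h import *
a=cv2.imread("pics/side0.png"); s=snap("side"); b=cv2.resize(s["pixels"][:,:,::-1],(800,600),interpolation=cv2.INTER_CUBIC)
for n,(u,v,w,h) in dict(post=(440,368,32,26),corner=(462,400,30,36),tablecheck=(530,395,60,55)).items():
    r=cv2.matchTemplate(b[v-40:v+h+20,u-20:u+w+20],a[v:v+h,u:u+w],cv2.TM_CCOEFF_NORMED); _,m,_,l=cv2.minMaxLoc(r); x,y=l
    sub=0
    if 0<y<r.shape[0]-1: q=r[y-1:y+2,x]; sub=(q[0]-q[2])/(2*(q[0]-2*q[1]+q[2]))
    print(n,x-20,y-40+sub,m)
p=[.56525,-.1021,.30834]
def W(q): 
    c,s=np.cos(p[2]),np.sin(p[2]); return np.array([p[0]+c*q[0]-s*q[1],p[1]+s*q[0]+c*q[1],q[2]])
for t in(0,.03,.06,.1):
    c,sn=np.cos(t),np.sin(t); X,Z=-.2,.0
    print(t,proj(s,W((.11+X*c-Z*sn,-.06,.088-X*sn+Z*c)))*800/512-proj(s,W((-.09,-.06,.088)))*800/512)
E
python3 lift.py
```

```text
post 0 -4.0950203 0.9824440479278564
corner 1 -2.8862724 0.9535826444625854
tablecheck 0 -0.00508125 0.9951638579368591
0 [0. 0.]
0.03 [ 0.25179685 -2.6480168 ]
0.06 [ 0.55315136 -5.38557293]
0.1 [ 1.03225764 -9.1704269 ]
```

The cover has risen ~0.046 rad (about 6 mm at the pin), so of the 24 mm of pull, ~18 mm is pin travel: it's at its stop. Now I'll release it and take the handle.

Scaled: -0.037 m is -0.74, -0.03 m is -0.6.

shift_gripper(
  motion=[
    [0, 0, 0, 0, 0, 0, 0.05],
    [0, 0, 0, 0, 0, 0, 0.05],
    [0, 0, 0, 0, 0, 0, 0.05],
    [0, 0, 0, 0, 0, -0.6, 0.05],
    [0, 0, 0, 0, 0, -0.6, 0.05],
    [0, 0, 0, 0, -0.74, 0, 0.05],
    [0, 0, 0, 0, -0.74, 0, 0.05],
    [0, 0, 0, 0, 0, 0, 0.05],
  ],
  squeeze=30,
)

```text
time: 8.95
position: [0.4787, -0.13, 0.2116]
ee_rot: [[-0.302, 0.953, -0.002], [0.953, 0.302, 0.0], [0.001, -0.002, -1.0]]
wrist_force: [-0.1, -0.2, 0.6]
finger_gap: 0.0499
grip_force: 0.0
```

```bash
python3 lift.py; python3 - <<'E'
from h import *
s=snap("side");w=snap("wrist")
cv2.imwrite("pics/p2.png",np.hstack([cv2.resize(s["pixels"][170:270,230:330,::-1],(400,400),interpolation=cv2.INTER_CUBIC),cv2.resize(w["pixels"][:,64:448,::-1],(400,400))]))
E
```

```text
post 0 -0.028996127 0.9966639876365662
corner 0 -0.0046700113 0.9941839575767517
tablecheck 0 0.00019086203 0.9952424168586731
0 [0. 0.]
0.03 [ 0.25179685 -2.6480168 ]
0.06 [ 0.55315136 -5.38557293]
0.1 [ 1.03225764 -9.1704269 ]
```

View pics/p2.png

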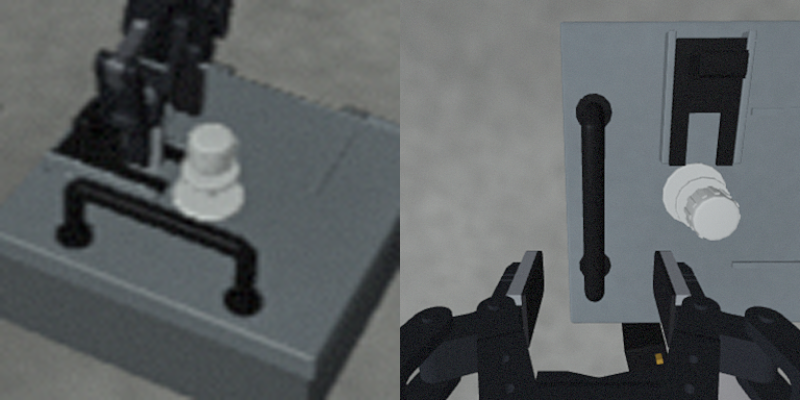

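```bash
python3 - <<'E'
from h import *
p=[.56525,-.1021,.30834]
def W(q): 
    c,s=np.cos(p[2]),np.sin(p[2]); return np.array([p[0]+c*q[0]-s*q[1],p[1]+s*q[0]+c*q[1],q[2]])
w=snap("wrist");s=snap("side");T=snap("top")
for r in(0,.006,.012,.015,.018,.021):
  print(r,proj(w,W((-.015,.002,.124+r))),(proj(s,W((-.015,.002,.124+r)))-(230,170))*4,proj(T,W((-.015,.002,.124+r))))
# flange top centre (z .092) check
print("flange",proj(w,W((-.015,.002,.092))),(proj(s,W((-.015,.002,.092)))-(230,170))*4)
E
```

```text
0 [359.36728944 197.99983089] [207.51552683 153.30075094] [321.03442936 209.83048219]
0.006 [362.12832191 200.99173415] [207.95138143 146.43336622] [321.33852947 209.49442073]
0.012 [365.0373756 204.1440358] [208.39026406 139.51827136] [321.64599149 209.15464402]
0.015 [366.55118072 205.7844216 ] [208.61085077 136.04267698] [321.80100069 208.98334314]
0.018 [368.10668167 207.46998974] [208.8322064  132.55496743] [321.95687147 208.81109012]
0.021 [369.70562522 209.20263304] [209.05433497 129.05507924] [322.11361106 208.63787699]
flange [346.73101096 184.30693769] [205.24083876 189.14104747]
```

Wrist and side views put the knob ~17 mm up, so the pin is out and staying up; the cover is back at shut and the TCP is over the bar. I'll descend and grip it.

Scaled: 0.03 m is 0.6, 0.012 m is 0.24.

shift_gripper(
  motion=[
    [0, 0, 0, 0, 0, 0.6, 0.05],
    [0, 0, 0, 0, 0, 0.6, 0.05],
    [0, 0, 0, 0, 0, 0.24, 0.05],
    [0, 0, 0, 0, 0, 0, 0.005],
    [0, 0, 0, 0, 0, 0, 0.005],
    [0, 0, 0, 0, 0, 0, 0.005],
    [0, 0, 0, 0, 0, 0, 0.005],
    [0, 0, 0, 0, 0, 0, 0.005],
  ],
  squeeze=25,
)

```text
time: 10.05
position: [0.4798, -0.1303, 0.14]
ee_rot: [[-0.304, 0.953, -0.004], [0.953, 0.304, -0.001], [0.001, -0.004, -1.0]]
wrist_force: [-19.3, -15.7, 3.6]
finger_gap: 0.0129
grip_force: 25.5
```

Scaled: -0.0183 m is -0.366, -0.01 m is -0.2.

shift_gripper(
  motion=[
    [0, 0, 0, 0, 0.05, -0.2, 0.005],
    [0, 0, 0, 0, 0.06, -0.194, 0.005],
    [0, 0, 0, 0, 0.072, -0.192, 0.005],
    [0, 0, 0, 0, 0.076, -0.19, 0.005],
    [0, 0, 0, 0, 0.186, -0.366, 0.005],
    [0, 0, 0, 0, 0, 0, 0.005],
  ],
)

```text
time: 10.65
position: [0.5011, -0.1236, 0.1991]
ee_rot: [[-0.304, 0.953, -0.004], [0.953, 0.304, -0.002], [-0.0, -0.004, -1.0]]
wrist_force: [-27.1, -15.4, 16.2]
finger_gap: 0.0126
grip_force: 26.4
```

```bash
python3 lift.py | head -3
```

```text
post 6 -31.358831 0.93592768907547
corner -1 2.3787527 0.754288375377655
tablecheck 0 0.00045774053 0.9950556755065918
```

Scaled: -0.0172 m is -0.344, -0.0161 m is -0.322.

shift_gripper(
  motion=[
    [0, 0, 0, 0, 0.19, -0.344, 0.005],
    [0, 0, 0, 0, 0.25, -0.322, 0.005],
    [0, 0, 0, 0, 0.284, -0.292, 0.005],
    [0, 0, 0, 0, 0.314, -0.264, 0.005],
    [0, 0, 0, 0, 0, 0, 0.005],
  ],
)

```text
time: 11.2
position: [0.5524, -0.1072, 0.2616]
ee_rot: [[-0.304, 0.953, -0.0], [0.953, 0.304, -0.001], [-0.001, -0.001, -1.0]]
wrist_force: [-27.1, -6.4, 35.3]
finger_gap: 0.0134
grip_force: 28.1
```

Scaled: 0.0179 m is 0.358, 0.017 m is 0.34.

shift_gripper(
  motion=[
    [0, 0, 0, 0, -0.04, -0.06, 0.005],
    [0, 0, 0, 0, 0.34, -0.234, 0.005],
    [0, 0, 0, 0, 0.358, -0.21, 0.005],
    [0, 0, 0, 0, 0, 0, 0.005],
  ],
)

```text
time: 11.6
position: [0.5861, -0.0964, 0.2854]
ee_rot: [[-0.304, 0.953, 0.003], [0.953, 0.304, 0.0], [-0.001, 0.003, -1.0]]
wrist_force: [-5.3, 1.1, 9.7]
finger_gap: 0.0125
grip_force: 27.9
```

Forces are low now. On to ~1.25 rad.

shift_gripper(
  motion=[
    [0, 0, 0, 0, 0.374, -0.17, 0.005],
    [0, 0, 0, 0, 0.39, -0.13, 0.005],
    [0, 0, 0, 0, 0.4, -0.09, 0.005],
    [0, 0, 0, 0, 0.2, -0.03, 0.005],
    [0, 0, 0, 0, 0, 0, 0.005],
  ],
)

```text
time: 12.1
position: [0.6506, -0.0758, 0.3055]
ee_rot: [[-0.304, 0.953, 0.003], [0.953, 0.304, 0.0], [-0.001, 0.003, -1.0]]
wrist_force: [-0.5, 3.6, 9.9]
finger_gap: 0.013
grip_force: 27.1
```

Scaled: -0.04 m is -0.8, -0.03 m is -0.6.

shift_gripper(
  motion=[
    [0, 0, 0, 0, 0, 0, 0.03],
    [0, 0, 0, 0, 0, 0, 0.03],
    [0, 0, 0, 0, 0, 0, 0.03],
    [0, 0, 0, 0, 0, -0.4, 0.03],
    [0, 0, 0, 0, 0, -0.6, 0.03],
    [0, 0, 0, 0, 0, -0.8, 0.03],
    [0, 0, 0, 0, 0, -0.8, 0.03],
    [0, 0, 0, 0, 0, 0, 0.03],
  ],
)

```text
time: 12.9
position: [0.6508, -0.0769, 0.4398]
ee_rot: [[-0.303, 0.953, 0.009], [0.953, 0.303, -0.001], [-0.004, 0.008, -1.0]]
wrist_force: [0.3, -0.1, -0.2]
finger_gap: 0.0297
grip_force: 0.0
```

```bash
python3 - <<'E'
from h import *
s=snap("side");t=snap("top")
cv2.imwrite("pics/e.png",np.hstack([cv2.resize(s["pixels"][90:290,200:400,::-1],(400,400),interpolation=cv2.INTER_CUBIC),cv2.resize(t["pixels"][90:290,220:420,::-1],(400,400),interpolation=cv2.INTER_CUBIC)]))
E
```

```text
(no output)
```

View pics/e.png

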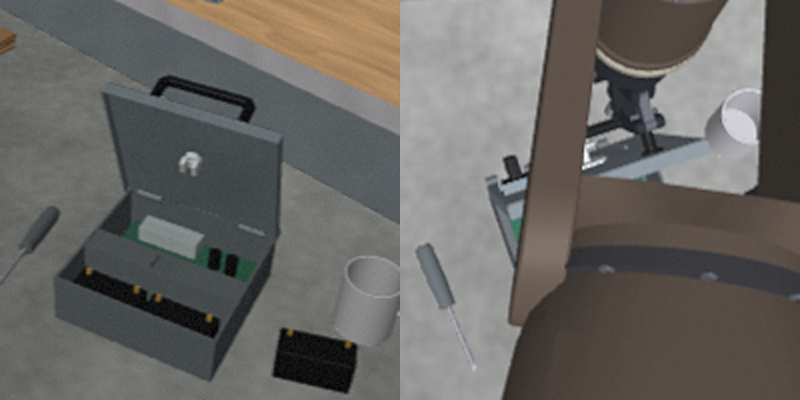

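The cover stands open by itself, with front-edge corners at (104,88) and (281,137) in the side crop, and the bystanders are in place. I'll check the angle, then hand in.

```bash
python3 - <<'E'
from h import *
p=[.56525,-.1021,.30834]
def W(q): 
    c,s=np.cos(p[2]),np.sin(p[2]); return np.array([p[0]+c*q[0]-s*q[1],p[1]+s*q[0]+c*q[1],q[2]])
s=snap("side")
e=[(sum(np.linalg.norm((proj(s,W((.11-.22*np.cos(t),y,.088+.22*np.sin(t))))-(200,90))*2-uv) for y,uv in((.117,(104,88)),(-.113,(281,137)))),t) for t in np.arange(.8,1.5,.02)]
print(min(e))
if min(e)[1]>1.12: print(workorder.job_done())
E
```

```text
(np.float64(5.934446271222543), np.float64(1.2000000000000004))
the job is handed in; nothing more can be done
None
```

I handed the job in at about 13 s on the robot's clock: the lock slide is at its end stop, the rivet pin is up about 17–18 mm of its 18 mm travel (estimated from the images), and the cover stands open by itself at about 69° (1.20 rad). The spare battery, mug and screwdriver were not touched.

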